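# Hold down the overload reset of an upturned blender base

## Task

The blender base lying upside down on the repair table has an overload reset button deep in a hole under a small sliding cover: slide the cover fully open, then take the square-handled reset pin out of the tool rack and push its tip down the uncovered hole until the button is all the way down. Finish like that, with the pin still in the gripper and the button held down. Do not press the other recessed button (in the hole that was never covered), and leave the other two tools in the rack.

Things in the scene. Friction and masses are not known exactly. Their poses are not given: they have to be found in the camera images.
- blender_base: Blender motor base, upside down, held fast in a plywood cradle. White panel 170 (x) by 220 (y) mm, its face 90 mm above the table. Origin on the table under the panel's centre, z up. Four rubber feet 7 mm high at x +-66, y +-92 mm; 15 mm holes at x 0: reset hole at y -15 (under the cover), other hole at y +50 (open). Cover guides 4 mm high at x +-20, y -80 to 0 mm.
- reset_hole (a point): Centre of the mouth of the reset hole, at the panel's face (90 mm above the table), axes as blender_base. Straight, vertical, 15 mm in diameter; the flat top of a grey button 12 mm across lies 18 mm below the face, and 23 mm below when fully pressed.
- reset_button (a joint): Travel of the reset button: 0 up, 0.005 m fully down. Spring: starts to move at about 1.5 N, needs about 5 N fully down, comes back up when let go.
- other_hole (a point): Centre of the mouth of the other, uncovered hole (same size, same kind of button at the same depth, not to be pressed).
- other_button (a joint): Travel of the button in the other hole, 0 up, 0.005 m fully down; leave it at 0.
- cover (a joint): Sliding cover of the reset hole: 0 shut, 0.040 m fully open against its stop; slides towards blender_base -y (away from the other hole). It starts shut or up to 8 mm open, still hiding the hole; about 1.5 N of friction, stays where it is left.
- cover_tab (a point): Middle of the top of the cover's tab; axes as blender_base, moves with the cover. The cover is a grey plate 34 by 34 mm, its top 4 mm above the panel; the tab stands on its middle, 26 mm wide (x) and 8 mm thick (y, the sliding direction), its top 21 mm above the panel, 17 mm above the plate.
- tool_rack: Aluminium rack, fixed: a horizontal plate 54 (x) by 186 (y) mm whose top is 68 mm above the table, on two end legs, open in front and behind. Origin on the table under its middle; z up. Three holes 14 mm in diameter in a row at y = -60, 0 and +60 mm; each holds one upright tool, in any order.
- reset_pin: Reset pin, 40 g: square black handle 16 by 16 mm on a round guard disc (26 mm across, 4 mm thick), its top 90 mm above the guard's underside; below it a steel shank 5 mm in diameter, 55 mm long. Origin: centre of the guard's underside, which rests on the rack's plate; z up the handle, x and y across its flat faces (within 0.15 rad of the rack's x and y).
- pin_tip (a point): Lower end of the pin's shank, 55 mm below reset_pin's origin, on its axis.
- nut_driver: Nut driver in the rack, not needed: straight round black handle 27 mm across and 86 mm high above the plate, thick shank 10 mm. Origin where the handle meets the plate.
- screwdriver: Screwdriver in the rack, not needed: round waisted black handle up to 25 mm across and 78 mm high above the plate, shank 7 mm. Origin where the handle meets the plate.
Mind the look-alikes: they are no part of the job. Leave any yellow look-alike of the screwdriver alone.

How it is judged:
By the outcome, as a careful person would: the job done as asked, in the order asked, and still so for the second after the job is handed in, while the arm keeps its last pose, push and grip.
It also fails if it takes over 48 s, if anything falls off the work surface, if the arm or the gripper's body presses on something with over 40 N, if the wrist force passes 120 N, or if a joint passes its speed limit or range.

## Robot

A 6-joint arm with a two-finger parallel gripper is mounted at the origin on the work surface. World frame = base frame: x ahead of the robot, y to its left, z up, the work surface at z = 0. Lengths are in m, angles in rad, forces in N, time in s.
With the tool pointing down it reaches from about 0.35 to 0.775 m from the base axis. Payload 5.5 kg.
Tool frame: the origin (TCP) lies on the centre line of the jaws, within the pads' length; the fingertips stand 14 mm ahead of it and the grasp point (between the pads) lies 5 mm behind it (arm.nose_length is the distance from the TCP to the fingertips, in m); z points along the fingers, y is the line along which they close (so a half turn about z gives the same grasp; the last joint's range is limited). The gripper opens to 85 mm and grips with 20 to 120 N. Pads are 22 mm wide; open, the fingers measure 114 mm over their backs; the gripper's body (76 mm by 85 mm) begins 54 mm behind the grasp point. The pads swing forward as they close: fully open they stand 13 mm farther back than shut.
Start: joints at [-1.339, 0.313, 0.046, 1.304, 0, 1.431], TCP at [0.209, -0.536, 0.245] pointing down, gripper open.
Joint ranges: [-2.76, 2.76], [-0.86, 1.69], [-1.03, 1.26], [-2.2, 2.34], [-1.47, 1.5], [-3.14, 3.14]. Speed limits (rad/s): [2.57, 2.57, 3.14, 3.14, 3.14, 3.14].

## Interface

Orientations are given as a unit quaternion [x, y, z, w].
In Python, from plant import arm gives the robot as it stands.
- The arm moves only by the tool apply_moves, never from a script. Its argument "increments" is a list of rows, each a list of 3 entries, a list of its own where there are three numbers: the turn, a rotation vector about the tool's x, y, z in degrees, then the shift along the tool's x, y, z in mm, then the opening, from -1 (shut) to 1 (fully open). In form: [[[rx, ry, rz], [x, y, z], jaw], ...]. A call has 1 to 5 rows; each row shifts and turns the commanded pose from where the row before left it, along the tool's axes as they then stand; what a row does not reach is not made up. A row lasts 1/10 s, in which the tool goes at most 50 mm and 8.59 degrees, less where a joint would pass 70% of its speed; a pose out of reach is approached as far as the arm can. A call is refused whole if a number of a shift passes 50 or a number of a turn 8.59, either way. A call with a gripper value outside its range is refused whole. The fingers move at their own pace and stop on an object; the grip force is fixed at half the most. Time passes only in rows, so rows that do not move let the fingers close. It gives the time, the measured TCP pose, the force, the opening and the grip force at its end, in the units of the state.
- arm.observe(): the state, without advancing time (a new reading comes with each control period).
- arm.grab_frame(name): name is "scene" or "top"; returns the picture (420x560x3 uint8, red, green, blue); there is no depth.
- arm.camera_model(name): a dict with "K" (3x3 intrinsics, pixels), "R" (3x3) and "t" (3): a world point X has camera coordinates R X + t. Camera axes: x right, y down, z forward; pixel columns grow to the right and rows downward; lengths in m; the calibration is good to about 2 mm. A picture is of the moment at which its call begins. camera_model takes no time and is no camera call.
- arm.hand_in(): hands the job in; it is judged then, once.
The state is a dict: "time_s": time; "joint_pos": joint angles; "joint_velocities": joint speeds; "joint_efforts": joint torques, N m; "tool_pos": TCP position; "ee_rot": TCP orientation; "force": force on the tool from outside, world axes, zero at the start; "torque": the same for the moment, N m; "opening": finger opening in m; "grasp_force": force on a finger pad.
Only numpy, scipy, OpenCV 4.12 (cv2) and the standard library are available. Lean on these libraries where they do the work, as an engineer would, in place of code of your own. Each camera call takes 0.05 s, during which the arm holds its last target. There are 200 camera calls.

## Working session

There is one attempt and no reset: what is moved stays moved. The work goes in short steps, Python scripts to look and compute and a tool call to move; the robot and the scene stay as the last step left them, time stands still between calls to the robot, and variables do not carry over. Pictures are saved under pics/ and viewed, at most 10 in all, crops included, and the job is handed in when it is done.

Besides the shell and the picture viewer there is one more tool, called after ">>>" by a JSON object that holds its "op" and its "data", one argument or row to a line. apply_moves: Moves the arm, as the interface text tells. Its arguments: {"type":"object","properties":{"increments":{"type":"array","items":{"type":"array"}}},"required":["increments"]}

```bash
mkdir -p pics
python3 - <<'E'
from plant import arm
import cv2,numpy as np
for n in("scene","top"):
    f=arm.grab_frame(n); cv2.imwrite(f"pics/{n}0.png",f[:,:,::-1])
    m=arm.camera_model(n); print(n,np.round(m["K"],1).tolist(),np.round(m["R"],3).tolist(),np.round(m["t"],3).tolist())
s=arm.observe();print(s["tool_pos"],s["ee_rot"],s["opening"],s["time_s"])
E
```

```text
scene [[392.1, 0.0, 282.9], [0.0, 392.1, 211.1], [0.0, 0.0, 1.0]] [[0.278, 0.961, -0.002], [0.717, -0.209, -0.665], [-0.639, 0.184, -0.747]] [-0.143, -0.34, 1.138]
top [[394.1, 0.0, 280.2], [0.0, 394.1, 212.5], [0.0, 0.0, 1.0]] [[-0.028, -1.0, 0.004], [-0.985, 0.027, -0.173], [0.172, -0.009, -0.985]] [-0.005, 0.566, 0.762]
[ 0.20878936 -0.53529668  0.24449304] [ 9.82770746e-01  1.84826917e-01 -2.30459067e-05 -8.19653185e-04] 0.08497973577139607 0.1
```

View pics/scene0.png

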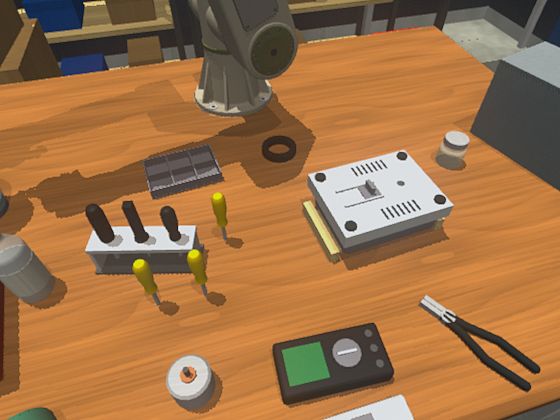

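View pics/top0.png

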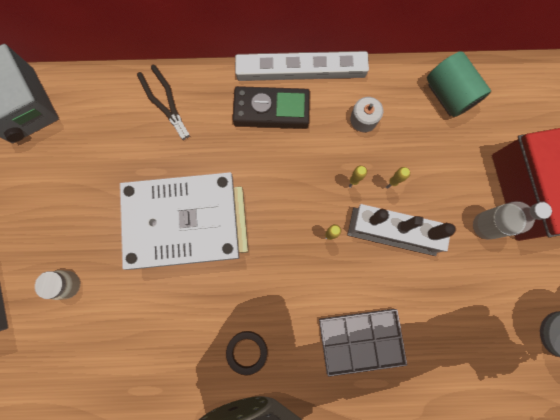

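Scene: rack at left, with the square-handled pin apparently in the middle (about 133,220). The base is at right, with its tab at (370,188) and the open hole at (401,183). Top: base tab at (188,218), open hole at (152,222), rack tools at (378,216), (411,225) and (443,231). The three yellow screwdrivers stand near the rack.

```bash
cat > h.py <<'E'
import cv2,numpy as np
from plant import arm
def cast(n,uv,z):
    m=arm.camera_model(n);K,R,t=map(np.array,(m["K"],m["R"],m["t"]))
    uv=np.atleast_2d(uv).astype(float)
    d=np.c_[uv,np.ones(len(uv))]@np.linalg.inv(K).T@R; c=-R.T@t
    return c+d*((z-c[2])/d[:,2])[:,None]
def proj(n,X):
    m=arm.camera_model(n);K,R,t=map(np.array,(m["K"],m["R"],m["t"]))
    p=(np.atleast_2d(X)@R.T+t)@K.T; return p[:,:2]/p[:,2:]
def fit(P,Q): # 2D rigid Q=R P+t
    p,q=P.mean(0),Q.mean(0);a,b=P-p,Q-q
    th=np.arctan2((a[:,0]*b[:,1]-a[:,1]*b[:,0]).sum(),(a*b).sum())
    R=np.array([[np.cos(th),-np.sin(th)],[np.sin(th),np.cos(th)]]);t=q-R@p
    return th,R,t,np.linalg.norm(P@R.T+t-Q,axis=1)
def dark(n,img,box,thr=75,amin=8,amax=400):
    x0,y0,x1,y1=box;g=cv2.cvtColor(img,cv2.COLOR_BGR2GRAY)[y0:y1,x0:x1]
    k,l,s,c=cv2.connectedComponentsWithStats((g<thr).astype(np.uint8))
    return [(c[i]+[x0,y0]).round(1).tolist()+[int(s[i,4])] for i in range(1,k) if amin<=s[i,4]<=amax]
E
python3 - <<'E'
from h import *
S=cv2.imread("pics/scene0.png");T=cv2.imread("pics/top0.png")
print("S",dark("scene",S,(305,145,455,245)));print("T",dark("top",T,(118,172,242,270)))
r=lambda I,b:cv2.resize(I[b[1]:b[3],b[0]:b[2]],(400,300),interpolation=cv2.INTER_CUBIC)
cv2.imwrite("pics/m1.png",np.vstack([np.hstack([r(S,(300,140,460,260)),r(S,(75,190,235,310))]),np.hstack([r(T,(110,165,250,270)),r(T,(335,190,475,295))])]))
E
```

```text
S [[401.7, 155.7, 43], [320.0, 176.7, 61], [439.6, 199.1, 82], [327.8, 223.2, 90], [350.7, 225.7, 58], [399.6, 234.2, 394]]
T [[221.9, 181.5, 57], [128.5, 190.8, 60], [227.1, 248.3, 62], [131.0, 257.9, 68]]
```

View pics/m1.png

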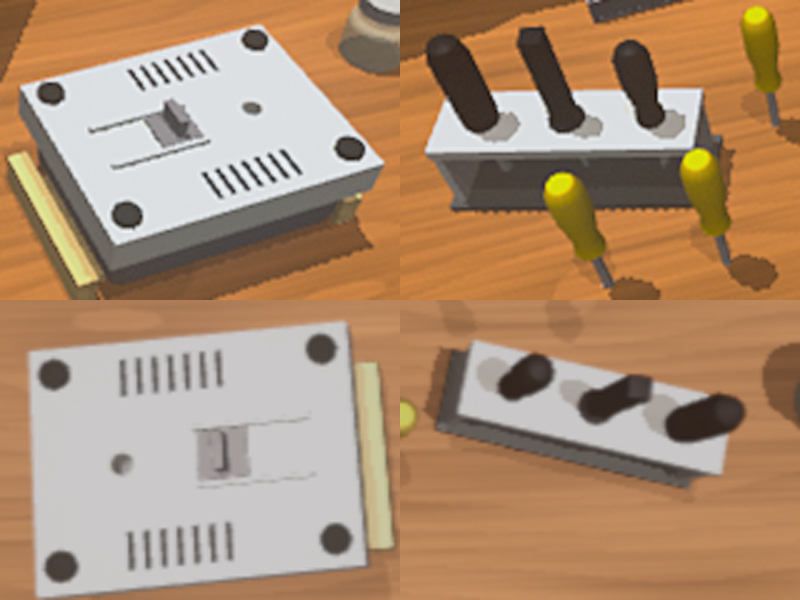

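Middle tool confirmed as the square-handled pin with a guard. Next I compute the poses.

Run:
```python
from h import *
S=cv2.imread("pics/scene0.png");T=cv2.imread("pics/top0.png")
F=np.array([[66,92],[66,-92],[-66,92],[-66,-92]])/1e3
ft={"top":[[128.5,190.8],[221.9,181.5],[131,257.9],[227.1,248.3]],"scene":[[439.6,199.1],[327.8,223.2],[401.7,155.7],[320,176.7]]}
ft["scene"][1]=[350.7,225.7]
for n in ft:
    Q=cast(n,ft[n],.0965)[:,:2];th,R,t,e=fit(F,Q);print(n,"base",th.round(4),t.round(4),(e*1e3).round(1))
# other hole check, and tab tops
print("hole top",cast("top",[110+122*.35,165+163*.35],.09),"scene",cast("scene",[300+252*.4,140+107*.4],.09))
for n,I,b,tab in(("top",T,(335,190,475,295),None),("scene",S,(75,190,235,310),None)):
    h=cv2.cvtColor(I,cv2.COLOR_BGR2HSV);m=((h[...,1]<40)&(h[...,2]>140)).astype(np.uint8);M=np.zeros_like(m);x0,y0,x1,y1=b;M[y0:y1,x0:x1]=m[y0:y1,x0:x1]
    M=cv2.morphologyEx(M,cv2.MORPH_OPEN,np.ones((3,3)))
    c=max(cv2.findContours(M,0,2)[0],key=cv2.contourArea);H=cv2.convexHull(c)[:,0]
    W=cast(n,H,.068)[:,:2];rect=cv2.minAreaRect((W*1e3).astype(np.float32));print(n,"rack",rect,cv2.boxPoints(rect).round(1).tolist())
    print([p for p in H.tolist()])
    y=((h[...,0]>20)&(h[...,0]<35)&(h[...,1]>150)&(h[...,2]>90)).astype(np.uint8)
    k,l,s,cc=cv2.connectedComponentsWithStats(y);print("yellow",[(cc[i].round().tolist(),s[i].tolist()) for i in range(1,k) if s[i,4]>30])
print("pintop",cast("top",[419,220.8],.158),cast("scene",[127.8,205.2],.158))
r=lambda I,b,w,h:cv2.resize(I[b[1]:b[3],b[0]:b[2]],(w,h),interpolation=cv2.INTER_NEAREST)
cv2.imwrite("pics/m2.png",np.vstack([np.hstack([r(S,(350,170,390,200),400,300),r(S,(115,195,155,245),400,500)[:300]]),np.hstack([r(T,(170,200,210,230),400,300),r(T,(395,210,435,240),400,300)])]))
```

```text
top base 0.0734 [0.5495 0.1787] [0.8 0.7 0.9 0.8]
scene base 0.0698 [0.5534 0.1775] [0.7 0.7 0.9 0.5]
hole top [[0.54608657 0.22781201 0.09      ]] scene [[0.5477499  0.22938395 0.09      ]]
top rack ((525.8031616210938, -264.50238037109375), (186.3568878173828, 54.2617073059082), 75.12822723388672) [[475.70001220703125, -347.6000061035156], [528.0999755859375, -361.5], [575.9000244140625, -181.39999389648438], [523.5, -167.5]]
[[365, 205], [375, 207], [427, 219], [439, 222], [448, 238], [448, 243], [447, 249], [446, 250], [443, 250], [417, 244], [374, 234], [357, 230], [355, 229], [355, 227], [359, 207], [360, 205]]
yellow [([358.0, 175.0], [351, 166, 16, 18, 91]), ([401.0, 175.0], [396, 167, 13, 15, 82]), ([333.0, 232.0], [328, 225, 13, 14, 68])]
scene rack ((526.2649536132812, -266.87603759765625), (187.1593475341797, 54.702091217041016), 75.50151824951172) [[476.3999938964844, -350.6000061035156], [529.2999877929688, -364.29998779296875], [576.2000122070312, -183.10000610351562], [523.2000122070312, -169.39999389648438]]
[[194, 225], [195, 226], [195, 229], [192, 247], [191, 249], [150, 250], [91, 251], [86, 251], [86, 246], [92, 231], [112, 227], [148, 226], [190, 225]]
yellow [([219.0, 209.0], [211, 192, 16, 35, 380]), ([197.0, 266.0], [187, 249, 20, 36, 448]), ([144.0, 275.0], [132, 259, 25, 35, 484])]
pintop [[ 0.52442717 -0.2652331   0.158     ]] [[ 0.53032304 -0.26452516  0.158     ]]
```

View pics/m2.png

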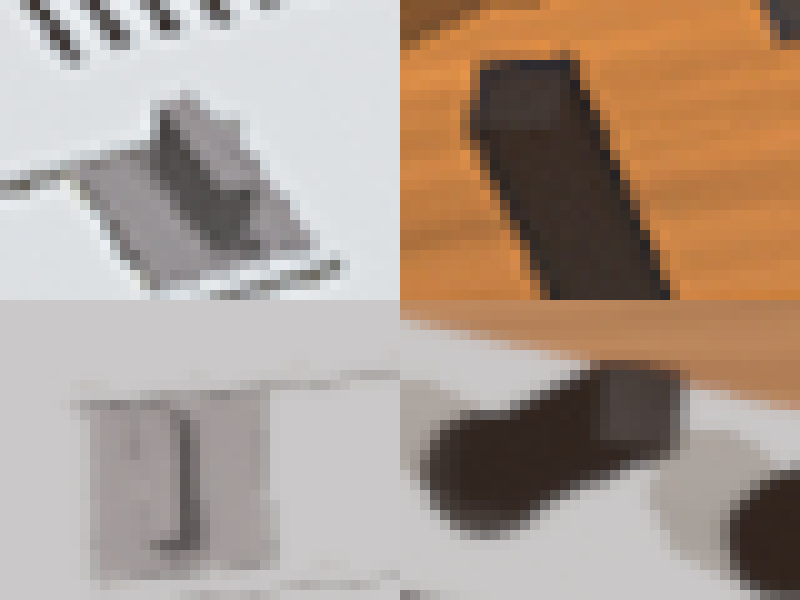

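The crop shows the tab top at about scene (370.5,184), the cover plate centred at top (188,219), and the pin's top face at scene (127.3,204.5) and top (419.3,220.8).

Run:
```python
from h import *
th=.0716;t=np.array([.5515,.1781]);R=np.array([[np.cos(th),-np.sin(th)],[np.sin(th),np.cos(th)]])
for n,uv,z in(("top",[188,219],.094),("scene",[370.5,184],.111)):
    X=cast(n,uv,z)[0,:2];tt=np.array([.5495,.1787] if n=="top" else [.5534,.1775]);print(n,"cover",X.round(4),"base frame",(R.T@(X-tt)*1e3).round(1))
print("reset hole",t+R@[0,-.015],"tab shut",t+R@[0,-.015], "other",t+R@[0,.05])
print("pin",cast("top",[419.3,220.8],.158),cast("scene",[127.3,204.5],.158))
# triangulate yellow tops
def tri(a,b):
    P=[]
    for n in("top","scene"):
        m=arm.camera_model(n);P.append(np.array(m["K"])@np.c_[m["R"],m["t"]])
    X=cv2.triangulatePoints(P[0],P[1],np.array(a,float),np.array(b,float))[:,0];return (X[:3]/X[3]).round(3)
for a in([334,231],[359,173],[402,173]):
    for b in([218,198],[195,256],[143,265]):print(a,b,tri(a,b))
```

```text
top cover [0.5495 0.1585] base frame [ -1.4 -20.1]
scene cover [0.5531 0.1591] base frame [ -1.7 -18.3]
reset hole [0.55257308 0.16313843] tab shut [0.55257308 0.16313843] other [0.54792306 0.22797189]
pin [[ 0.5244124  -0.26576564  0.158     ]] [[ 0.52851079 -0.26526202  0.158     ]]
[334, 231] [218, 198] [ 0.515 -0.12   0.117]
[334, 231] [195, 256] [ 0.531 -0.163 -0.02 ]
[334, 231] [143, 265] [ 0.542 -0.213  0.002]
[359, 173] [218, 198] [ 0.603 -0.138  0.212]
[359, 173] [195, 256] [ 0.627 -0.176  0.113]
[359, 173] [143, 265] [ 0.63  -0.217  0.114]
[402, 173] [218, 198] [ 0.606 -0.171  0.236]
[402, 173] [195, 256] [ 0.627 -0.212  0.138]
[402, 173] [143, 265] [ 0.624 -0.256  0.117]
```

>>> {"op": "apply_moves", "data": {
  "increments": [
    [[0,0,8.5],[0,0,0],-1],
    [[0,0,8.5],[0,0,0],-1],
    [[0,0,0],[23,-41,0],-1],
    [[0,0,0],[23,-41,0],-1],
    [[0,0,0],[23,-41,0],-1]
  ]
}}

```text
time_s: 0.6
tool_pos: [0.2686, -0.4064, 0.2445]
ee_rot: [0.999, 0.037, -0.0, -0.001]
force: [1.5, -0.2, 0.9]
opening: 0.0123
grasp_force: 0.0
```

>>> {"op": "apply_moves", "data": {
  "increments": [
    [[0,0,0],[23,-41,0],-1],
    [[0,0,0],[23,-41,0],-1],
    [[0,0,0],[23,-41,0],-1],
    [[0,0,0],[23,-41,0],-1],
    [[0,0,0],[23,-41,0],-1]
  ]
}}

```text
time_s: 1.1
tool_pos: [0.368, -0.193, 0.2451]
ee_rot: [0.999, 0.037, 0.0, 0.0]
force: [0.6, -0.4, -0.5]
opening: -0.0002
grasp_force: 0.0
```

>>> {"op": "apply_moves", "data": {
  "increments": [
    [[0,0,0],[23,-41,0],-1],
    [[0,0,0],[23,-41,0],-1],
    [[0,0,0],[23,-41,0],-1],
    [[0,0,0],[23,-41,0],-1],
    [[0,0,0],[23,-41,0],-1]
  ]
}}

```text
time_s: 1.6
tool_pos: [0.4673, 0.0202, 0.2451]
ee_rot: [0.999, 0.038, -0.0, 0.0]
force: [0.3, -1.0, 0.0]
opening: -0.0001
grasp_force: 0.0
```

>>> {"op": "apply_moves", "data": {
  "increments": [
    [[0,0,0],[24,-41,0],-1],
    [[0,0,0],[24,-41,0],-1],
    [[0,0,0],[24,-41,0],-1],
    [[0,0,0],[24,-42,0],-1],
    [[0,0,0],[0,0,45],-1]
  ]
}}

```text
time_s: 2.1
tool_pos: [0.5604, 0.1618, 0.2059]
ee_rot: [0.998, 0.066, 0.006, -0.014]
force: [0.9, -0.9, -0.4]
opening: 0.0
grasp_force: 0.0
```

>>> {"op": "apply_moves", "data": {
  "increments": [
    [[0,0,0],[0,0,45],-1],
    [[0,0,0],[0,0,25],-1],
    [[0,0,0],[0,0,0],-1],
    [[0,0,0],[0,0,0],-1]
  ]
}}

```text
time_s: 2.5
tool_pos: [0.5524, 0.1592, 0.13]
ee_rot: [0.998, 0.064, -0.002, -0.013]
force: [0.3, 0.1, 0.1]
opening: -0.0001
grasp_force: 0.0
```

Run:
```python
from h import *
f={n:arm.grab_frame(n)[:,:,::-1] for n in("scene","top")}
r=lambda I,b:cv2.resize(I[b[1]:b[3],b[0]:b[2]],(400,300),interpolation=cv2.INTER_CUBIC)
cv2.imwrite("pics/m3.png",np.hstack([r(f["scene"],(320,140,440,230)),r(f["top"],(130,170,250,260))]))
```

```text
(no output)
```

View pics/m3.png

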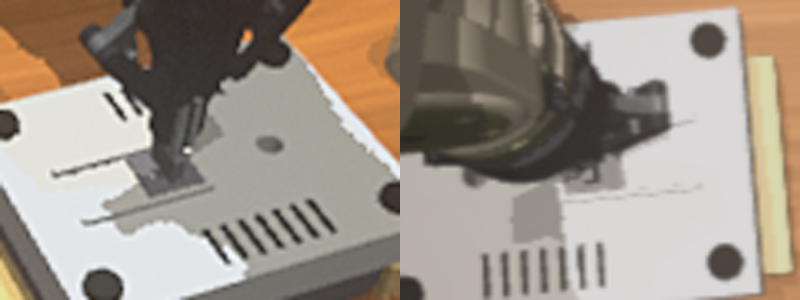

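The shut fingers hang just above the tab; one row fell short in y. I'll check the joints.

Run:
```python
from h import *
from scipy.spatial.transform import Rotation as Ro
s=arm.observe();print(np.round(s["joint_pos"],3),s["tool_pos"],arm.nose_length);print(Ro.from_quat(s["ee_rot"]).as_matrix().round(4))
```

```text
[ 0.127  0.37  -0.16   1.041  0.027  3.141] [0.55305211 0.15921297 0.13095809] 0.014
[[ 9.918e-01  1.280e-01 -3.800e-03]
 [ 1.280e-01 -9.914e-01  2.650e-02]
 [-3.000e-04 -2.680e-02 -9.996e-01]]
```

q6 hit its range limit, so I lift and turn so that tool x lies along base y. That orientation also suits the rack.

>>> {"op": "apply_moves", "data": {
  "increments": [
    [[0,0,0],[0,0,-40],-1],
    [[0,0,-8.5],[0,0,0],-1],
    [[-1.5,0,0],[0,0,0],-1],
    [[0,0,-8.5],[0,0,0],-1],
    [[0,0,-8.5],[0,0,0],-1]
  ]
}}

```text
time_s: 3.1
tool_pos: [0.5526, 0.1583, 0.1703]
ee_rot: [0.959, 0.284, 0.001, 0.0]
force: [-0.4, -0.9, 0.3]
opening: -0.0002
grasp_force: 0.0
```

>>> {"op": "apply_moves", "data": {
  "increments": [
    [[0,0,-8.5],[0,0,0],-1],
    [[0,0,-8.5],[0,0,0],-1],
    [[0,0,-8.5],[0,0,0],-1],
    [[0,0,-8.5],[0,0,0],-1],
    [[0,0,-8.5],[0,0,0],-1]
  ]
}}

```text
time_s: 3.6
tool_pos: [0.5525, 0.1582, 0.1701]
ee_rot: [0.791, 0.612, 0.001, 0.001]
force: [-0.4, 0.1, 0.1]
opening: 0.0001
grasp_force: 0.0
```

>>> {"op": "apply_moves", "data": {
  "increments": [
    [[0,0,-8.5],[0,0,0],-1],
    [[0,0,-8.5],[0,0,0],-1],
    [[0,0,-1.7],[0,0,0],-1],
    [[0,0,0],[0,0,0],-1]
  ]
}}

```text
time_s: 4.0
tool_pos: [0.5528, 0.1583, 0.1703]
ee_rot: [0.683, 0.73, 0.001, 0.001]
force: [1.2, -0.6, 0.5]
opening: -0.0002
grasp_force: 0.0
```

```bash
cat > st.py <<'E'
from h import *
from scipy.spatial.transform import Rotation as Ro
def st():
    s=arm.observe();M=Ro.from_quat(s["ee_rot"]).as_matrix();p=np.array(s["tool_pos"])
    th=.0716;t=np.array([.5515,.1781]);R=np.array([[np.cos(th),-np.sin(th)],[np.sin(th),np.cos(th)]])
    print("t",round(s["time_s"],2),"p",p.round(4),"base xy mm",(R.T@(p[:2]-t)*1e3).round(1),"yaw",np.degrees(np.arctan2(M[1,0],M[0,0])).round(2),"z",M[:,2].round(4),"F",np.round(s["force"],1),"op",round(s["opening"],4),"gf",round(s["grasp_force"],1));return p,M
if __name__=="__main__":st()
E
python3 st.py
```

```text
t 4.0 p [0.5528 0.1583 0.1703] base xy mm [ -0.2 -19.9] yaw 93.83 z [ 2.7e-03  8.0e-04 -1.0e+00] F [ 1.2 -0.6  0.5] op -0.0002 gf 0.0
```

>>> {"op": "apply_moves", "data": {
  "increments": [
    [[0,0,0],[36,0,0],-1],
    [[0,0,0],[0,0,30],-1],
    [[0,0,0],[0,0,27],-1],
    [[0,0,0],[0,0,0],-1]
  ]
}}

```text
time_s: 4.4
tool_pos: [0.5477, 0.1938, 0.1099]
ee_rot: [0.683, 0.731, -0.001, -0.001]
force: [-1.2, -0.2, 0.1]
opening: -0.0001
grasp_force: 0.0
```

>>> {"op": "apply_moves", "data": {
  "increments": [
    [[0,0,0],[-8,0,0],-1],
    [[0,0,0],[-8,0,0],-1],
    [[0,0,0],[-8,0,0],-1],
    [[0,0,0],[-8,0,0],-1],
    [[0,0,0],[-8,0,0],-1]
  ]
}}

```text
time_s: 4.9
tool_pos: [0.5545, 0.1536, 0.1148]
ee_rot: [0.682, 0.731, 0.003, 0.001]
force: [0.0, 1.6, 1.4]
opening: -0.0002
grasp_force: 0.9
```

>>> {"op": "apply_moves", "data": {
  "increments": [
    [[0,0,0],[-4,0,0],-1],
    [[0,0,0],[-4,0,0],-1],
    [[0,0,0],[-3,0,0],-1],
    [[0,0,0],[0,0,0],-1]
  ]
}}

```text
time_s: 5.3
tool_pos: [0.5542, 0.1427, 0.1135]
ee_rot: [0.682, 0.732, 0.001, 0.001]
force: [0.2, 0.9, 0.6]
opening: -0.0001
grasp_force: 0.0
```

```bash
python3 st.py
```

```text
t 5.3 p [0.5542 0.1427 0.1135] base xy mm [  0.2 -35.5] yaw 94.03 z [ 2.9e-03  6.0e-04 -1.0e+00] F [0.2 0.9 0.6] op -0.0001 gf 0.0
```

Force is about 1 to 1.6 N, so the cover is sliding. I continue in fine steps toward the stop.

>>> {"op": "apply_moves", "data": {
  "increments": [
    [[0,0,0],[-2,0,0],-1],
    [[0,0,0],[-2,0,0],-1],
    [[0,0,0],[0,0,0],-1]
  ]
}}

```text
time_s: 5.6
tool_pos: [0.5544, 0.1392, 0.1135]
ee_rot: [0.682, 0.732, 0.001, 0.001]
force: [-0.3, 0.9, 0.2]
opening: 0.0002
grasp_force: 0.4
```

>>> {"op": "apply_moves", "data": {
  "increments": [
    [[0,0,0],[-1,0,0],-1],
    [[0,0,0],[0,0,0],-1]
  ]
}}

```text
time_s: 5.8
tool_pos: [0.5544, 0.139, 0.1135]
ee_rot: [0.681, 0.732, 0.002, 0.0]
force: [-0.5, 4.9, 0.3]
opening: 0.0002
grasp_force: 2.3
```

>>> {"op": "apply_moves", "data": {
  "increments": [
    [[0,0,0],[-1,0,0],-1],
    [[0,0,0],[0,0,0],-1]
  ]
}}

```text
time_s: 6.0
tool_pos: [0.5544, 0.1389, 0.1135]
ee_rot: [0.681, 0.732, 0.003, -0.001]
force: [-0.3, 7.4, 0.2]
opening: -0.0001
grasp_force: 3.9
```

The cover is against its stop: y stayed at 0.139 while the force rose to 7.4 N. Back off, lift and head for the rack.

>>> {"op": "apply_moves", "data": {
  "increments": [
    [[0,0,0],[6,0,0],-1],
    [[0,0,0],[0,0,-45],-1],
    [[0,0,0],[0,0,-45],-1],
    [[0,0,0],[0,0,-42],-1],
    [[0,0,7.5],[0,0,0],-1]
  ]
}}

```text
time_s: 6.5
tool_pos: [0.5572, 0.143, 0.2527]
ee_rot: [0.729, 0.684, 0.006, 0.005]
force: [1.5, -0.3, 1.1]
opening: 0.0002
grasp_force: 0.0
```

>>> {"op": "apply_moves", "data": {
  "increments": [
    [[0,0,7.5],[0,0,0],-1],
    [[0,0,0],[-45,0,0],0],
    [[0,0,0],[-45,0,0],0],
    [[0,0,0],[-45,0,0],0],
    [[0,0,0],[-45,0,0],0]
  ]
}}

```text
time_s: 7.0
tool_pos: [0.5193, -0.0355, 0.2455]
ee_rot: [0.771, 0.637, 0.001, 0.001]
force: [0.7, 0.4, -0.1]
opening: 0.0429
grasp_force: 0.0
```

Run:
```python
from st import *
p,M=st()
print("to pin, tool mm",(M.T@(np.array([.5265,-.2655,.245])-p)*1e3).round(1))
e=lambda n,a,b:np.degrees(np.arctan2(*(np.diff(cast(n,[a,b],.158)[:,:2],axis=0)[0][::-1]))).round(1)
print("pin edges",e("scene",[122.5,201.8],[132.5,201]),e("scene",[122.3,208],[131,207.6]),e("top",[415.5,216.5],[423.3,217.2]),e("top",[414.8,217.5],[415,224]))
f={n:arm.grab_frame(n)[:,:,::-1] for n in("scene","top")}
r=lambda I,b:cv2.resize(I[b[1]:b[3],b[0]:b[2]],(400,300),interpolation=cv2.INTER_CUBIC)
cv2.imwrite("pics/m4.png",np.hstack([r(f["scene"],(320,140,440,230)),r(f["top"],(130,170,250,260))]))
```

```text
t 7.0 p [ 0.5193 -0.0355  0.2455] base xy mm [ -47.4 -210.8] yaw 79.07 z [ 3.7e-03 -6.0e-04 -1.0e+00] F [ 0.7  0.4 -0.1] op 0.0429 gf 0.0
to pin, tool mm [-224.4   50.6    0.7]
pin edges 80.2 77.4 -96.8 176.7
```

View pics/m4.png

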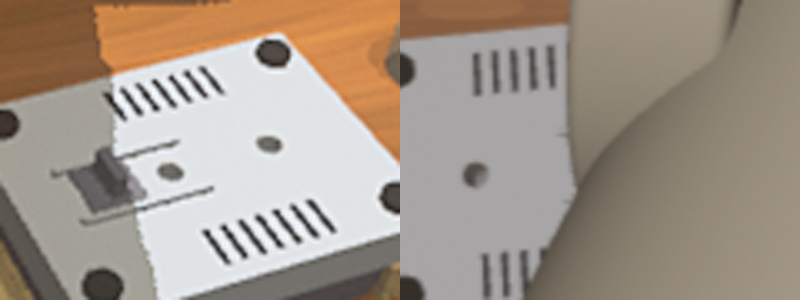

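The reset hole is uncovered, at scene (371,192), with the other hole at (401,183). The cover tab is at its far end. On to the pin.

>>> {"op": "apply_moves", "data": {
  "increments": [
    [[0,0,0],[-45,10,0],0],
    [[0,0,0],[-45,10,0],0],
    [[0,0,0],[-45,10,0],0],
    [[0,0,0],[-45,10,0],0],
    [[0,0,0],[-44,10,0],0]
  ]
}}

```text
time_s: 7.6
tool_pos: [0.5264, -0.2647, 0.2452]
ee_rot: [0.771, 0.636, 0.001, 0.001]
force: [1.1, -0.7, 1.2]
opening: 0.043
grasp_force: 0.0
```

>>> {"op": "apply_moves", "data": {
  "increments": [
    [[0,0,0],[0,0,30],0],
    [[0,0,0],[0,0,30],0],
    [[0,0,0],[0,0,0],0],
    [[0,0,0],[0,0,0],0]
  ]
}}

```text
time_s: 8.0
tool_pos: [0.5264, -0.2624, 0.1851]
ee_rot: [0.771, 0.637, 0.001, -0.0]
force: [0.6, -0.2, 0.7]
opening: 0.0427
grasp_force: 0.0
```

Run:
```python
from st import *
p,M=st()
print("to pin, tool mm",(M.T@(np.array([.5265,-.2655,.128])-p)*1e3).round(1))
f={n:arm.grab_frame(n)[:,:,::-1] for n in("scene","top")}
r=lambda I,b:cv2.resize(I[b[1]:b[3],b[0]:b[2]],(400,300),interpolation=cv2.INTER_CUBIC)
cv2.imwrite("pics/m5.png",np.hstack([r(f["scene"],(85,160,205,250)),r(f["top"],(350,170,470,260))]))
```

```text
t 8.0 p [ 0.5264 -0.2624  0.1851] base xy mm [ -56.5 -437.6] yaw 79.08 z [ 0.002   0.0017 -1.    ] F [ 0.6 -0.2  0.7] op 0.0427 gf 0.0
to pin, tool mm [-3.1  0.6 57.1]
```

View pics/m5.png

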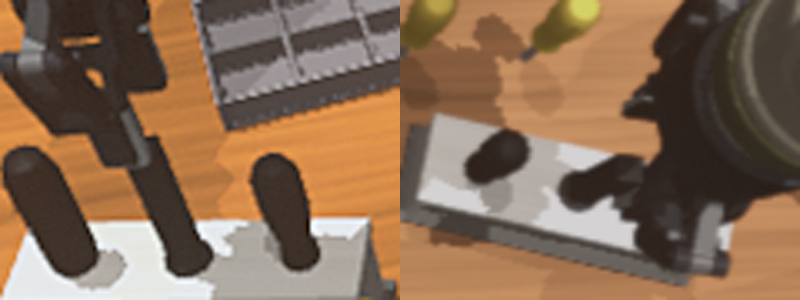

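The gripper is over the middle handle, with one finger visible on its near side at crop (125,150). I descend, then close.

>>> {"op": "apply_moves", "data": {
  "increments": [
    [[0,0,0],[-3,0,20],0],
    [[0,0,0],[0,0,20],0],
    [[0,0,0],[0,0,17],0],
    [[0,0,0],[0,0,0],0]
  ]
}}

```text
time_s: 8.5
tool_pos: [0.5259, -0.2651, 0.1276]
ee_rot: [0.771, 0.637, 0.001, -0.0]
force: [-0.8, 0.2, -0.2]
opening: 0.0425
grasp_force: 0.0
```

>>> {"op": "apply_moves", "data": {
  "increments": [
    [[0,0,0],[0,0,0],-1],
    [[0,0,0],[0,0,0],-1],
    [[0,0,0],[0,0,0],-1],
    [[0,0,0],[0,0,0],-1],
    [[0,0,0],[0,0,0],-1]
  ]
}}

```text
time_s: 9.0
tool_pos: [0.5272, -0.2663, 0.1298]
ee_rot: [0.771, 0.636, 0.002, 0.002]
force: [0.3, 0.4, 6.6]
opening: 0.0151
grasp_force: 60.2
```

>>> {"op": "apply_moves", "data": {
  "increments": [
    [[0,0,0],[0,0,-20],-1],
    [[0,0,0],[0,0,-40],-1],
    [[0,0,0],[0,0,-40],-1],
    [[0,0,0],[0,0,-40],-1],
    [[0,0,0],[0,0,-40],-1]
  ]
}}

```text
time_s: 9.5
tool_pos: [0.5252, -0.2659, 0.3099]
ee_rot: [0.771, 0.636, 0.002, 0.001]
force: [0.8, 0.7, -0.6]
opening: 0.0153
grasp_force: 59.4
```

>>> {"op": "apply_moves", "data": {
  "increments": [
    [[0,0,0],[0,0,0],-1],
    [[0,0,0],[0,0,0],-1]
  ]
}}

```text
time_s: 9.7
tool_pos: [0.526, -0.2665, 0.3093]
ee_rot: [0.771, 0.636, 0.002, 0.002]
force: [-1.0, 0.7, -2.0]
opening: 0.0154
grasp_force: 59.4
```

Run:
```python
from st import *
p,M=st()
print("to hole, tool mm",(M.T@(np.array([.5526,.1631,p[2]])-p)*1e3).round(1))
f={n:arm.grab_frame(n)[:,:,::-1] for n in("scene","top")}
for n in f:print(n,proj(n,p-[0,0,.117]),proj(n,p-[0,0,.062]))
r=lambda I,b:cv2.resize(I[b[1]:b[3],b[0]:b[2]],(400,300),interpolation=cv2.INTER_CUBIC)
cv2.imwrite("pics/m6.png",np.hstack([r(f["scene"],(75,110,235,230)),r(f["top"],(350,170,470,260))]))
```

```text
t 9.7 p [ 0.526  -0.2665  0.3093] base xy mm [ -57.2 -441.6] yaw 79.05 z [ 5.8e-03 -3.0e-04 -1.0e+00] F [-1.   0.7 -2. ] op 0.0154 gf 59.4
to hole, tool mm [426.8 -55.5   0. ]
scene [[119.86509777 188.57993499]] [[108.00147959 161.70999299]]
top [[426.77538942 216.75681927]] [[439.90316045 211.01893819]]
```

View pics/m6.png

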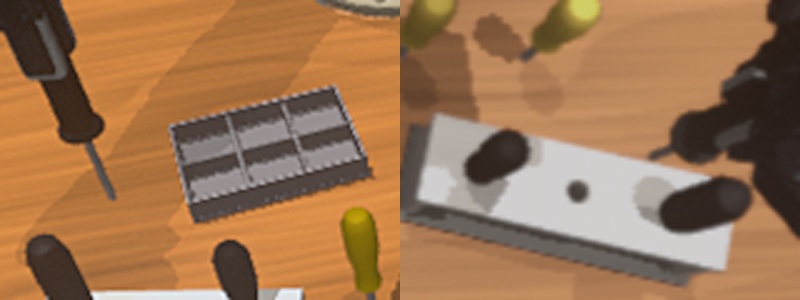

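The pin is held upright, its tip at scene (119.8,189.2) against a predicted (119.9,188.6); both neighbours are still in the rack. Over to the hole.

>>> {"op": "apply_moves", "data": {
  "increments": [
    [[0,0,0],[42,-5.5,0],-1],
    [[0,0,0],[43,-5.5,0],-1],
    [[0,0,0],[43,-5.5,0],-1],
    [[0,0,0],[43,-5.5,0],-1],
    [[0,0,0],[43,-5.5,0],-1]
  ]
}}

```text
time_s: 10.3
tool_pos: [0.5382, -0.049, 0.3065]
ee_rot: [0.771, 0.636, 0.001, -0.001]
force: [-0.1, -0.6, -1.5]
opening: 0.015
grasp_force: 59.4
```

>>> {"op": "apply_moves", "data": {
  "increments": [
    [[0,0,0],[43,-5.5,0],-1],
    [[0,0,0],[43,-5.5,0],-1],
    [[0,0,0],[43,-5.5,0],-1],
    [[0,0,0],[43,-5.5,0],-1],
    [[0,0,0],[40,-6,0],-1]
  ]
}}

```text
time_s: 10.8
tool_pos: [0.551, 0.1646, 0.3067]
ee_rot: [0.771, 0.637, 0.0, -0.0]
force: [0.5, 0.6, -0.6]
opening: 0.0151
grasp_force: 59.4
```

>>> {"op": "apply_moves", "data": {
  "increments": [
    [[0,0,0],[0,0,40],-1],
    [[0,0,0],[0,0,40],-1],
    [[0,0,0],[0,0,10],-1],
    [[0,0,0],[0,0,0],-1],
    [[0,0,0],[0,0,0],-1]
  ]
}}

```text
time_s: 11.3
tool_pos: [0.5527, 0.1625, 0.2197]
ee_rot: [0.772, 0.636, 0.002, 0.001]
force: [-0.1, 0.6, -0.2]
opening: 0.0153
grasp_force: 59.4
```

Run:
```python
from st import *
p,M=st()
print("to hole, tool mm",(M.T@(np.array([.5526,.1631,p[2]])-p)*1e3).round(1))
f={n:arm.grab_frame(n)[:,:,::-1] for n in("scene","top")}
for n in f:
    cv2.imwrite(f"pics/{n}7.png",f[n]);print(n,"tip",proj(n,p+.117*M[:,2]),"hole",proj(n,[.5526,.1631,.09]))
r=lambda I,b:cv2.resize(I[b[1]:b[3],b[0]:b[2]],(400,300),interpolation=cv2.INTER_CUBIC)
cv2.imwrite("pics/m7.png",np.hstack([r(f["scene"],(330,140,410,200)),r(f["top"],(150,180,230,240))]))
```

```text
t 11.3 p [0.5527 0.1625 0.2197] base xy mm [  0.1 -15.6] yaw 79.02 z [ 0.0041  0.0014 -1.    ] F [-0.1  0.6 -0.2] op 0.0153 gf 59.4
to hole, tool mm [ 0.5 -0.2  0. ]
scene tip [[371.56514702 186.84127267]] hole [[370.51070585 191.3157796 ]]
top tip [[184.80259974 216.46238811]] hole [[186.1244218  217.82791421]]
```

View pics/m7.png

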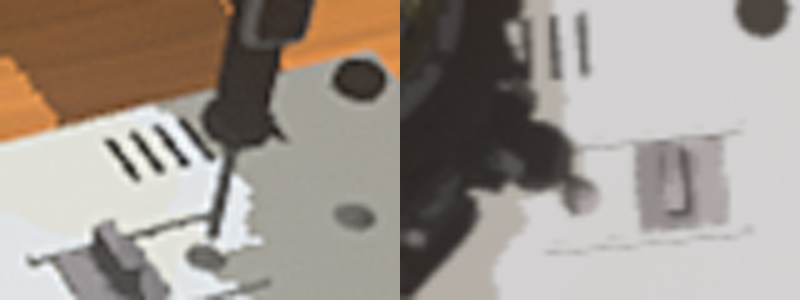

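The tip is at scene (372.6,187.2) and the hole at (371,191.4), within about 1 mm of the prediction. I enter the hole.

>>> {"op": "apply_moves", "data": {
  "increments": [
    [[0,0,0],[-0.5,-1,0],-1],
    [[0,0,0],[0,0,8],-1],
    [[0,0,0],[0,0,8],-1],
    [[0,0,0],[0,0,7],-1],
    [[0,0,0],[0,0,0],-1]
  ]
}}

```text
time_s: 11.9
tool_pos: [0.5503, 0.1624, 0.194]
ee_rot: [0.771, 0.636, 0.001, -0.0]
force: [-0.8, -0.1, -0.5]
opening: 0.0151
grasp_force: 59.4
```

>>> {"op": "apply_moves", "data": {
  "increments": [
    [[0,0,0],[0,0,3],-1],
    [[0,0,0],[0,0,3],-1],
    [[0,0,0],[0,0,2],-1],
    [[0,0,0],[0,0,0],-1],
    [[0,0,0],[0,0,0],-1]
  ]
}}

```text
time_s: 12.4
tool_pos: [0.5514, 0.1626, 0.188]
ee_rot: [0.771, 0.636, 0.002, 0.001]
force: [-0.2, 0.3, 0.7]
opening: 0.0153
grasp_force: 59.6
```

>>> {"op": "apply_moves", "data": {
  "increments": [
    [[0,0,0],[0,0,2],-1],
    [[0,0,0],[0,0,0],-1],
    [[0,0,0],[0,0,0],-1]
  ]
}}

```text
time_s: 12.7
tool_pos: [0.5514, 0.1626, 0.186]
ee_rot: [0.771, 0.636, 0.002, 0.001]
force: [-0.7, -0.7, 2.5]
opening: 0.015
grasp_force: 59.7
```

```bash
python3 st.py
```

```text
t 12.7 p [0.5514 0.1626 0.186 ] base xy mm [ -1.2 -15.5] yaw 79.05 z [ 0.0039  0.0015 -1.    ] F [-0.7 -0.7  2.5] op 0.015 gf 59.7
```

The spring is being felt, about 2.5 N at the expected depth. I continue until it goes stiff.

>>> {"op": "apply_moves", "data": {
  "increments": [
    [[0,0,0],[0,0,1],-1],
    [[0,0,0],[0,0,0],-1],
    [[0,0,0],[0,0,0],-1]
  ]
}}

```text
time_s: 13.0
tool_pos: [0.5514, 0.1626, 0.1849]
ee_rot: [0.771, 0.636, 0.002, 0.001]
force: [-0.1, 0.2, 3.4]
opening: 0.0155
grasp_force: 59.7
```

>>> {"op": "apply_moves", "data": {
  "increments": [
    [[0,0,0],[0,0,1],-1],
    [[0,0,0],[0,0,0],-1],
    [[0,0,0],[0,0,0],-1]
  ]
}}

```text
time_s: 13.3
tool_pos: [0.5514, 0.1626, 0.1839]
ee_rot: [0.771, 0.636, 0.002, 0.001]
force: [-0.6, 0.2, 5.2]
opening: 0.0149
grasp_force: 59.9
```

>>> {"op": "apply_moves", "data": {
  "increments": [
    [[0,0,0],[0,0,1],-1],
    [[0,0,0],[0,0,0],-1],
    [[0,0,0],[0,0,0],-1]
  ]
}}

```text
time_s: 13.6
tool_pos: [0.5515, 0.1626, 0.1834]
ee_rot: [0.771, 0.636, 0.002, 0.001]
force: [-1.4, -0.8, 8.1]
opening: 0.0154
grasp_force: 60.5
```

>>> {"op": "apply_moves", "data": {
  "increments": [
    [[0,0,0],[0,0,1],-1],
    [[0,0,0],[0,0,0],-1],
    [[0,0,0],[0,0,0],-1],
    [[0,0,0],[0,0,0],-1]
  ]
}}

```text
time_s: 14.0
tool_pos: [0.5516, 0.1627, 0.1832]
ee_rot: [0.771, 0.636, 0.002, 0.001]
force: [-2.3, -0.3, 11.9]
opening: 0.0155
grasp_force: 61.1
```

>>> {"op": "apply_moves", "data": {
  "increments": [
    [[0,0,0],[0,0,0],-1],
    [[0,0,0],[0,0,0],-1],
    [[0,0,0],[0,0,0],-1],
    [[0,0,0],[0,0,0],-1],
    [[0,0,0],[0,0,0],-1]
  ]
}}

```text
time_s: 14.5
tool_pos: [0.5516, 0.1627, 0.1832]
ee_rot: [0.771, 0.636, 0.002, 0.001]
force: [-1.8, -0.5, 11.2]
opening: 0.0152
grasp_force: 61.1
```

Run:
```python
from st import *
st()
f={n:arm.grab_frame(n)[:,:,::-1] for n in("scene","top")}
r=lambda I,b:cv2.resize(I[b[1]:b[3],b[0]:b[2]],(400,300),interpolation=cv2.INTER_CUBIC)
cv2.imwrite("pics/m8.png",np.hstack([r(f["scene"],(330,140,410,200)),r(f["scene"],(75,180,235,300))]))
```

```text
t 14.5 p [0.5516 0.1627 0.1832] base xy mm [ -1.  -15.4] yaw 79.06 z [ 0.0051  0.0016 -1.    ] F [-1.8 -0.5 11.2] op 0.0152 gf 61.1
```

View pics/m8.png

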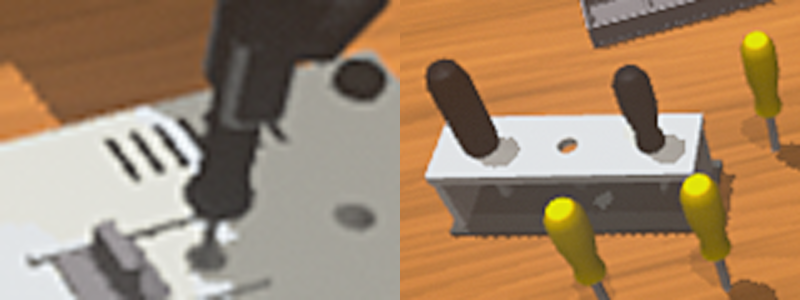

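The shank is in the reset hole at crop (207,250), the other hole is empty and the cover is fully open. The other two tools are still in the rack. The push is stiff and steady at about 11 N, so I hand in.

```bash
python3 -c "
from plant import arm
print(arm.hand_in())"
```

```text
the job is handed in; nothing more can be done
None
```

I handed the job in at 14.5 s with the cover slid to its stop and the reset pin still gripped, holding the reset button against its end stop at about 11 N; the other button and the other two tools were not touched.

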